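# Click the extension tube onto the saw's crosscut fence

## Task

Pick up the silver fence-extension tube and slide its open end, hole side up, onto the square stub of the crosscut fence until it is fully home and the red spring button has popped up through the hole. Feel your way on gently: never load the tube against the fence and stub with more than 30 N. Then let go of it, and leave the other things on the saw table where they are.

Things in the scene. Friction and masses are not known exactly. Their poses are not given: they have to be found in the camera images.
- tube: The fence extension: loose square silver tube, yellow scale strip on top, black plug at the closed end, about 0.25 kg, lying hole up. 34 x 34 mm outside, 3 mm walls (28 x 28 mm inside), 200 mm long plus 10 mm plug. Origin: middle of the 200 mm, centre of the underside; z up through the hole side, +y along the tube to the open end.
- tube_mouth (a point): Centre of the tube's open end, 100 mm along the tube's +y from its origin and 17 mm above its underside; axes as tube.
- tube_hole (a point): Centre of the hole in the tube's top wall (outer face), 30 mm from the open end. The hole is 18 mm long (tube's y) and 12 mm wide (x).
- fence: The fixed crosscut fence: aluminium bar 44 mm wide (x), from 20 to 246 mm along its +y, top 72 mm above the table, white scale on top, a green plate with black clamp lever on its +x side. Origin on the table under the nominal shoulder; z up; the stub points along -y. The tube goes on moving along the fence's +y, with its own +y along the fence's +y.
- fence_seat (a point): Nominal centre of the shoulder, 45 mm above the table, axes as fence. The shoulder is the end face of a dark steel block, 40 x 40 mm, on which the tube's open end rests when home. Block and stub slide in and out of the fence and are clamped firmly anywhere up to 17 mm either way (fence y); the stub also sits up to 3.5 mm to either side (fence x). Readings do not show it. Height is right.
- stub_tip (a point): Nominal centre of the stub's free end, 105 mm from fence_seat along the fence's -y; axes as fence. The bright steel stub is 26 x 26 mm, all edges and corners rounded to 6 mm; the tube has 1 mm of play on each side. Its real place may differ as told for fence_seat.
- button (a joint): How far (m) the red spring button is pushed into the stub's top: 0 out, 0.011 most. A wedge 8 mm wide, 14 long, centre 30 mm from the shoulder, 7.4 mm high; its 30 degree slope faces the tube, which presses it down in sliding on (some 3 to 15 N of push; reads 0.005 to 0.0075 under the tube). It pops up through the hole about 2 mm short of the shoulder and then locks the tube.
- saw_blade: Bystander: flat steel circular saw blade, 230 mm across, 3 mm thick, lying on the table. Origin: centre of the underside.
- offcut: Bystander: brown wood offcut, 85 x 55 x 22 mm. Origin: centre of the underside.
- push_stick: Bystander: red plastic push stick, 255 mm long along its y, 30 mm wide, 12 mm thick. Origin on the underside.
- black_tube: Bystander: black steel tube 25 x 25 x 160 mm along its y, without hole. Not the part wanted. Origin: centre of the underside.
- wrench: Bystander: steel ring wrench, 180 mm long along its x, 8 mm thick. Origin: centre of the underside.
- wax_jar: Bystander: wax jar with blue cap, 70 mm across, 75 mm high. Origin: centre of the underside.
- tape_measure: Bystander: yellow tape measure, 65 x 36 x 62 mm high. Origin: centre of the underside.
Mind the look-alikes: they are no part of the job. There is more than one size of the tube; the job needs the smaller.

How it is judged:
By the outcome, as a careful person would: the job done as asked, in the order asked, and still so for the second after the job is handed in, with the robot touching nothing.
It also fails if it takes over 69 s, if anything falls off the work surface, if the arm or the gripper's body presses on something with over 40 N, if the wrist force passes 120 N, or if a joint passes its speed limit or range.

## Robot

A 6-joint arm with a two-finger parallel gripper is mounted at the origin on the work surface. World frame = base frame: x ahead of the robot, y to its left, z up, the work surface at z = 0. Lengths are in m, angles in rad, forces in N, time in s.
With the tool pointing down it reaches from about 0.4 to 0.925 m from the base axis. Payload 3.4 kg.
Tool frame: the origin (TCP) lies at the very end of the fingers, on their centre line; the grasp point (between the pads) lies 19 mm behind it; z points along the fingers, y is the line along which they close (so a half turn about z gives the same grasp; the last joint's range is limited). The gripper opens to 85 mm and grips with 20 to 120 N. Pads are 22 mm wide; open, the fingers measure 114 mm over their backs; the gripper's body (76 mm by 85 mm) begins 54 mm behind the grasp point. The pads swing forward as they close: fully open they stand 13 mm farther back than shut.
Start: joints at [-1.292, 0.307, 1.506, -0, 1.328, -0.073], TCP at [0.199, -0.54, 0.231] pointing down, gripper open.
Joint ranges: [-3.12, 3.12], [-1.05, 2.28], [0.14, 2.33], [-1.42, 4.57], [0.1, 2.73], [-2.68, 2.68]. Speed limits (rad/s): [2.57, 2.57, 3.14, 3.14, 3.14, 3.14].

## Interface

Orientations are given as a unit quaternion [w, x, y, z].
In Python, from workcell import monitor, cams, r, nets gives the robot as it stands.
- The arm moves only by the tool carry_out, never from a script. Its argument "targets" is a list of rows, each a list of 3 entries, a list of its own where there are three numbers: the gripper's target within -1 to 1 (fully open at 1, half-way at 0, shut at -1), then the shift along the tool's x, y, z in cm, then the turn, a rotation vector about the tool's x, y, z in degrees. A call has 1 to 20 rows; each row shifts and turns the commanded pose from where the row before left it, along the tool's axes as they then stand; what a row does not reach is not made up. A row lasts 1/8 s, in which the tool goes at most 62.5 mm and 10.7 degrees, less where a joint would pass 70% of its speed; a pose out of reach is approached as far as the arm can. A call is refused whole if a number of a shift passes 6.25 or a number of a turn 10.7, either way. A call with a gripper value outside its range is refused whole. The fingers move at their own pace and stop on an object; the grip force is fixed at half the most. Time passes only in rows, so rows that do not move let the fingers close. It gives the time, the measured TCP pose, the force, the opening and the grip force at its end, in the units of the state.
- monitor.get_obs(): the state, without advancing time (a new reading comes with each control period).
- cams.capture(name): name is "side" or "top" or "wrist"; returns the picture (400x640x3 uint8, red, green, blue); there is no depth.
- cams.camera_info(name): a dict with "fx", "fy", "cx", "cy" (pixels), "extrinsics" (4x4, takes a point from camera to world coordinates). Camera axes: x right, y down, z forward; pixel columns grow to the right and rows downward; lengths in m; the calibration is good to about 2 mm. A picture is of the moment at which its call begins: read the wrist's pose just before it. camera_info takes no time and is no camera call; for the wrist camera it gives the pose at the moment of the call.
- r.sign_off(): hands the job in; it is judged then, once.
Trained networks look in the newest picture that a camera, given by its name, has taken for a name from the list of things; names that differ only in an ending like _2 or _b are one class to them, and where a whole thing is asked for, a point or a joint stands for the part that bears it (a point fixed in the world has none). Each returns a list of dicts, best first, with "score" (0 to 1); they miss things now and then, are a little off and sometimes report something else, mostly with a low value. They report only what shows in the picture. A call takes as long as a camera call. They do not tell look-alikes from the thing itself.
- nets.search_frame(camera, query): "centre" ([x, y, z] in m, in the coordinates of the camera as it stood for that picture, good to about 4 mm: the middle of the surface that is visible of it).
The state is a dict: "time": time; "joint_pos": joint angles; "qvel": joint speeds; "joint_torque": joint torques, N m; "ee_pos": TCP position; "orientation": TCP orientation; "force": force on the tool from outside, world axes, zero at the start; "wrist_torque": the same for the moment, N m; "finger_gap": finger opening in m; "grip_force": force on a finger pad.
Only numpy, scipy, OpenCV 4.12 (cv2) and the standard library are available. Lean on these libraries where they do the work, as an engineer would, in place of code of your own. Each camera call takes 0.05 s, during which the arm holds its last target. There are 200 camera calls.

## Working session

There is one attempt and no reset: what is moved stays moved. The work goes in short steps, Python scripts to look and compute and a tool call to move; the robot and the scene stay as the last step left them, time stands still between calls to the robot, and variables do not carry over. Pictures are saved under pics/ and viewed, at most 10 in all, crops included, and the job is handed in when it is done.

Besides the shell and the picture viewer there is one more tool, called after ">>>" by a JSON object that holds its "api" and its "payload". carry_out: Moves the arm, as the interface text tells. Its arguments: {"type":"object","properties":{"targets":{"type":"array"}},"required":["targets"]}

```bash
mkdir -p pics; cat > h.py <<'E'
import numpy as np, cv2
from workcell import monitor, cams, r, nets
from scipy.spatial.transform import Rotation as R
def cap(c,fn=None):
    im=cams.capture(c)
    if fn: cv2.imwrite('pics/'+fn,im[:,:,::-1])
    return im
def find(c,q,n=3):
    E=np.array(cams.camera_info(c)['extrinsics'])
    return [(round(d['score'],2),(E[:3,:3]@np.array(d['centre'])+E[:3,3]).round(4).tolist()) for d in nets.search_frame(c,q)[:n]]
def ray(c,u,v,z,E=None):
    i=cams.camera_info(c);E=np.array(i['extrinsics']) if E is None else E
    d=E[:3,:3]@np.array([(u-i['cx'])/i['fx'],(v-i['cy'])/i['fy'],1]);o=E[:3,3]
    return (o+d*(z-o[2])/d[2]).round(4)
def proj(c,p):
    i=cams.camera_info(c);E=np.array(i['extrinsics']);q=E[:3,:3].T@(np.array(p)-E[:3,3])
    return (i['fx']*q[0]/q[2]+i['cx'],i['fy']*q[1]/q[2]+i['cy'])
def state():
    o=monitor.get_obs();q=o['orientation'];M=R.from_quat([q[1],q[2],q[3],q[0]]).as_matrix()
    return o,np.array(o['ee_pos']),M
E
python3 - <<'E'
from h import *
cap('top','top1.png')
for q in ['tube','tube_mouth','tube_hole','fence','stub_tip','button','black_tube','wax_jar']: print(q,find('top',q))
cap('side','side1.png')
for q in ['tube','tube_hole','button']: print(q,find('side',q))
o,p,M=state();print(o);print(M.round(3))
for c in ['top','side']: print(np.array(cams.camera_info(c)['extrinsics']).round(3),cams.camera_info(c)['fx'])
E
```

```text
tube [(0.66, [0.5415, -0.2348, 0.0318])]
tube_mouth [(0.68, [0.2735, -0.2724, 0.0448]), (0.64, [0.5435, -0.2284, 0.0318])]
tube_hole [(0.69, [0.2728, -0.2715, 0.0462]), (0.64, [0.5411, -0.2361, 0.0283])]
fence [(0.75, [0.5608, 0.2655, 0.0339])]
stub_tip []
button []
black_tube [(0.66, [0.7725, -0.0108, -0.0006]), (0.55, [0.7232, -0.2779, 0.0241])]
wax_jar [(0.92, [0.6716, -0.4104, 0.0749]), (0.6, [0.7281, -0.2792, 0.0249])]
tube [(0.95, [0.5467, -0.2139, 0.0331]), (0.91, [0.2648, -0.2439, 0.0435])]
tube_hole [(0.86, [0.5399, -0.214, 0.0328]), (0.63, [0.266, -0.2416, 0.0457])]
button []
{'time': 0.65, 'joint_pos': array([-1.29150061e+00,  3.06739036e-01,  1.50639697e+00, -3.72578054e-06,
        1.32842815e+00, -7.34924785e-02]), 'qvel': array([-0.00081318, -0.00071945,  0.00011021, -0.00083836, -0.00196469,
       -0.00243939]), 'joint_torque': array([-5.09206948e-04, -4.57237923e+01, -2.52245128e+01, -2.78119978e-04,
        8.64500216e-04,  2.17414886e-06]), 'ee_pos': array([ 0.19864965, -0.53958929,  0.23134101]), 'orientation': array([ 1.43580603e-05,  9.84482779e-01,  1.75481215e-01, -3.35361021e-07]), 'force': array([ 0.16195461, -0.22001664, -0.00249338]), 'wrist_torque': array([ 0.01837658, -0.0156071 ,  0.0277204 ]), 'grip_force': 0.0, 'finger_gap': 0.08511780986386244}
[[ 0.938  0.346  0.   ]
 [ 0.346 -0.938 -0.   ]
 [-0.     0.    -1.   ]]
[[ 0.022 -0.995  0.097  0.421]
 [-1.    -0.023 -0.009 -0.088]
 [ 0.012 -0.097 -0.995  1.214]
 [ 0.     0.     0.     1.   ]] 384.8744371132852
[[-0.957 -0.228  0.178  0.296]
 [-0.288  0.712 -0.641  0.787]
 [ 0.019 -0.665 -0.747  1.067]
 [ 0.     0.     0.     1.   ]] 455.1086070909864
```

View pics/top1.png

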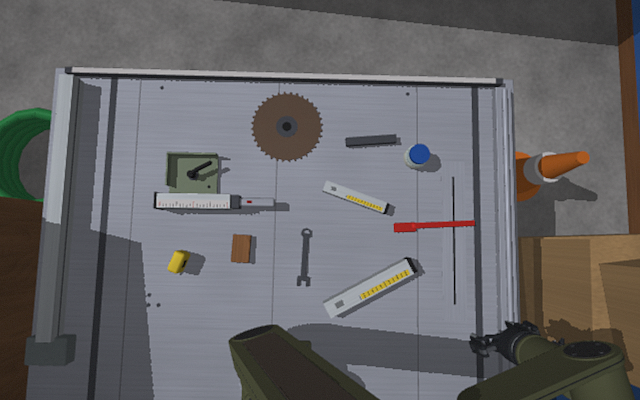

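View pics/side1.png

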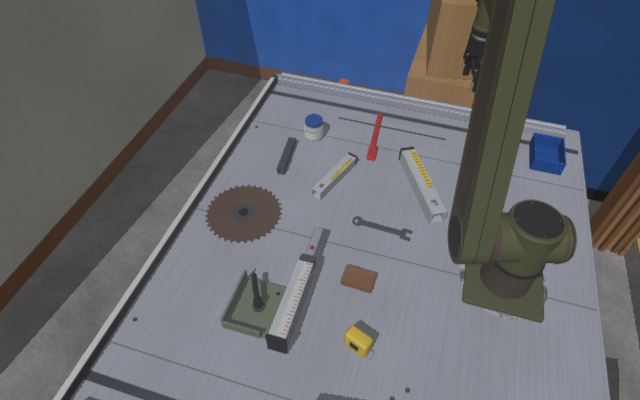

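The top view shows the small tube at about (323,185)–(392,210), open end to the left. The fence is at (154–240, 201) with its stub tip near (275,203), and the larger tube is at (325,305)–(415,265). Next I'll enlarge this area to read the edges.

```bash
python3 - <<'E'
from h import *
im=cv2.imread('pics/top1.png')[140:225,145:405]
cv2.imwrite('pics/crop1.png',cv2.resize(im,None,fx=3,fy=3,interpolation=cv2.INTER_CUBIC))
E
```

```text
(no output)
```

View pics/crop1.png

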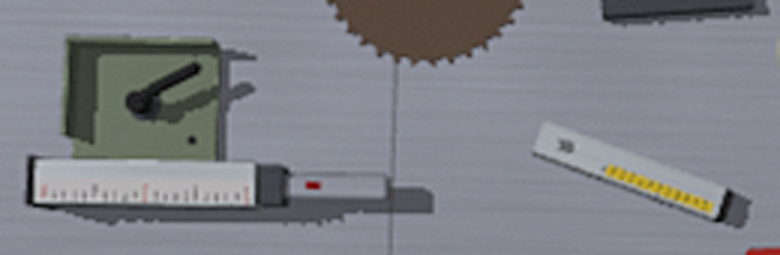

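The enlarged crop shows the tube's open-end top edge centred at about (538,136) and its plug edge at (722,204). The stub runs from the shoulder at (288,184) to its tip at (387,186), with the red button at (313,185). The fence's top face centreline runs from (33,182) to (254,184).

```bash
python3 - <<'E'
from h import *
P=lambda u,v,z:ray('top',145+u/3,140+v/3,z)
m=P(538,136,.034);e=P(722,204,.034);print('mouth',m,'end',e,np.linalg.norm(m-e),(m+e)/2)
d=m-e;print('tube yaw of +y from world +y',np.degrees(np.arctan2(-d[0],d[1])))
a=P(33,181.5,.072);b=P(254,183.5,.072);d=a-b;print('fence',a,b,np.degrees(np.arctan2(-d[0],d[1])),np.linalg.norm(d))
print('sh',P(288,184,.062),'btn',P(313,185,.062),'tip',P(387,186,.055))
o,p,M=state();i=cams.camera_info('wrist');E=np.array(i['extrinsics']);
T=np.eye(4);T[:3,:3]=M;T[:3,3]=p;print((np.linalg.inv(T)@E).round(3),i['fx'])
t=(m+e)/2;print(M.T@(t-p))
E
```

```text
mouth [ 0.5759 -0.1332  0.034 ] end [ 0.51   -0.3236  0.034 ] 0.20148193467405456 [ 0.54295 -0.2284   0.034  ]
tube yaw of +y from world +y -19.091424866743807
fence [0.5138 0.3668 0.072 ] [0.5168 0.1488 0.072 ] 0.7884242624401326 0.21802064122463272
sh [0.518  0.1169 0.062 ] btn [0.5175 0.0919 0.062 ] tip [0.5189 0.0186 0.055 ]
[[-0.    -0.948 -0.319  0.081]
 [ 1.    -0.    -0.    -0.001]
 [-0.    -0.319  0.948 -0.143]
 [ 0.     0.     0.     1.   ]] 331.5731851082271
[ 0.43061796 -0.17306809  0.19733368]
```

>>> {"api": "carry_out", "payload": {"targets": [[1,[0,0,0],[0,0,-10.1]],[1,[0,0,0],[0,0,-10.1]],[1,[0,0,0],[0,0,-10.1]],[1,[0,0,0],[0,0,-10.1]],[1,[0,0,0],[0,0,-10.1]],[1,[4.06,2.23,0],[0,0,0]],[1,[4.06,2.23,0],[0,0,0]],[1,[4.06,2.23,0],[0,0,0]],[1,[4.06,2.23,0],[0,0,0]],[1,[4.06,2.23,0],[0,0,0]],[1,[4.06,2.23,0],[0,0,0]],[1,[4.06,2.23,0],[0,0,0]],[1,[4.06,2.23,0],[0,0,0]],[1,[4.06,2.23,0],[0,0,0]],[1,[4.06,2.23,0],[0,0,0]],[1,[0,0,3],[0,0,0]],[1,[0,0,3],[0,0,0]],[1,[0,0,0],[0,0,0]],[1,[0,0,0],[0,0,0]]]}}

```text
time: 3.02
ee_pos: [0.5438, -0.2305, 0.1722]
orientation: [0.001, 0.816, 0.579, 0.0]
force: [-1.3, -1.0, 0.1]
finger_gap: 0.0855
grip_force: 0.0
```

```bash
python3 - <<'E'
from h import *
o,p,M=state();print(p,M.round(4),o['time'],o['joint_pos'])
cap('wrist','w1.png')
for q in ['tube','tube_hole','tube_mouth']: print(q,find('wrist',q))
for n,q in dict(mouth=[.5759,-.1332,.034],end=[.51,-.3236,.034],tip=[.5189,.0186,.045]).items(): print(n,proj('wrist',q))
E
```

```text
[ 0.5438079  -0.23048059  0.17221771] [[ 3.305e-01  9.438e-01  1.200e-03]
 [ 9.438e-01 -3.305e-01 -6.000e-04]
 [-2.000e-04  1.300e-03 -1.000e+00]] 3.025 [-4.72371018e-01  3.76831611e-01  1.55670959e+00 -2.62435410e-05
  1.20674011e+00 -1.35566018e-01]
tube [(0.59, [0.2647, -0.2383, 0.0381])]
tube_hole [(0.94, [0.5482, -0.2116, 0.035]), (0.94, [0.2733, -0.2409, 0.0339]), (0.47, [0.7255, -0.2631, 0.0275])]
tube_mouth [(0.86, [0.5486, -0.2191, 0.0331]), (0.61, [0.2688, -0.2475, 0.0394])]
mouth (np.float64(320.03382999986), np.float64(58.7596404673875))
end (np.float64(321.1427090604402), np.float64(281.446921691099))
tip (np.float64(155.30624123910363), np.float64(-155.33655432471528))
```

View pics/w1.png

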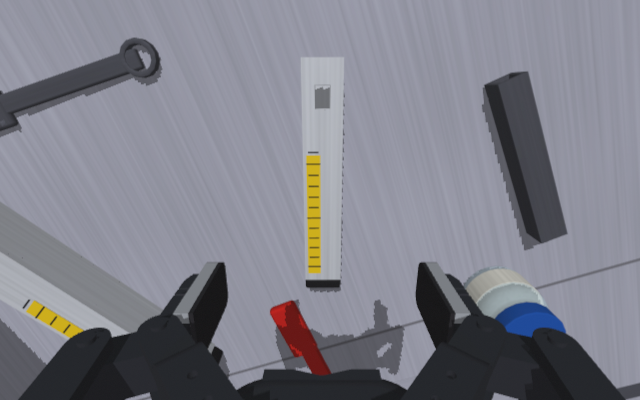

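The wrist view shows the tube straight ahead: open end (301–344, 57), plug edge (305–341, 281), hole at (322,97). The wax jar is at lower right, (515,300), near the right finger, and the push stick is near the plug.

```bash
python3 - <<'E'
from h import *
o,p,M=state()
m=ray('wrist',322.5,57,.034);e=ray('wrist',323,281,.034);print(m,e,np.linalg.norm(m-e))
d=m-e;print(np.degrees(np.arctan2(-d[0],d[1])), np.degrees(np.arctan2(M[1,1],M[0,1])))
print('ctr-TCP in tool',M.T@((m+e)/2-p),M.T@d)
E
```

```text
[ 0.5781 -0.1326  0.034 ] [ 0.5119 -0.3237  0.034 ] 0.2022415634828805
-19.10687790229205 -19.307171140295825
ctr-TCP in tool [ 0.00273905 -0.0002049   0.13873881] [ 2.02240316e-01 -7.06987409e-04 -6.86884204e-05]
```

>>> {"api": "carry_out", "payload": {"targets": [[1,[0.3,0,3.3],[0,0,0]],[1,[0,0,3.3],[0,0,0]],[1,[0,0,3.3],[0,0,0]],[1,[0,0,3.3],[0,0,0]],[1,[0,0,2.0],[0,0,0]],[1,[0,0,1.4],[0,0,0]],[1,[0,0,0],[0,0,0]],[-1,[0,0,0],[0,0,0]],[-1,[0,0,0],[0,0,0]],[-1,[0,0,0],[0,0,0]],[-1,[0,0,0],[0,0,0]],[-1,[0,0,0],[0,0,0]],[-1,[0,0,0],[0,0,0]],[-1,[0,0,0],[0,0,0]],[-1,[0,0,0],[0,0,0]]]}}

```text
time: 5.1
ee_pos: [0.545, -0.2276, 0.0064]
orientation: [0.001, 0.816, 0.579, 0.0]
force: [-0.3, -0.2, 6.2]
finger_gap: 0.0332
grip_force: 61.7
```

>>> {"api": "carry_out", "payload": {"targets": [[-1,[0,0,-1.5],[0,0,0]],[-1,[0,0,-3],[0,0,0]],[-1,[0,0,-3],[0,0,0]],[-1,[0,0,-3],[0,0,0]],[-1,[0,0,-3],[0,0,0]],[-1,[0,0,-3],[0,0,0]],[-1,[0,0,-2.5],[0,0,0]],[-1,[0,0,0],[0,0,-10]],[-1,[0,0,0],[0,0,-10]],[-1,[3.3,-0.95,0],[0,0,0]],[-1,[3.3,-0.95,0],[0,0,0]],[-1,[3.3,-0.95,0],[0,0,0]],[-1,[3.3,-0.95,0],[0,0,0]],[-1,[3.3,-0.95,0],[0,0,0]],[-1,[3.3,-0.95,0],[0,0,0]],[-1,[3.3,-0.95,0],[0,0,0]],[-1,[3.3,-0.95,0],[0,0,0]],[-1,[3.3,-0.95,0],[0,0,0]],[-1,[3.3,-0.95,0],[0,0,0]],[-1,[0,0,0],[0,0,0]]]}}

```text
time: 7.6
ee_pos: [0.4433, 0.1033, 0.1954]
orientation: [-0.001, 0.702, 0.713, -0.0]
force: [0.1, 0.0, -3.8]
finger_gap: 0.0332
grip_force: 60.6
```

>>> {"api": "carry_out", "payload": {"targets": [[-1,[0,0,0],[0,0,0]],[-1,[0,0,0],[0,0,0]]]}}

```text
time: 7.85
ee_pos: [0.4453, 0.1009, 0.1954]
orientation: [0.0, 0.703, 0.711, -0.0]
force: [-0.0, 0.2, -3.5]
finger_gap: 0.0333
grip_force: 60.6
```

```bash
python3 - <<'E'
from h import *
o,p,M=state();print(p,M.round(4),o['time'],o['finger_gap'],o['force'])
E=np.array(cams.camera_info('wrist')['extrinsics']);np.save('E2.npy',E)
im=cap('wrist','w2.png')
for q in ['button','stub_tip','fence']: print(q,find('wrist',q))
E
```

```text
[0.44527646 0.10085599 0.19538479] [[-1.150e-02  9.999e-01  1.000e-04]
 [ 9.999e-01  1.150e-02 -3.000e-04]
 [-3.000e-04  1.000e-04 -1.000e+00]] 7.85 0.033291584860810665 [-4.09804636e-04  1.58175214e-01 -3.48553496e+00]
button [(0.72, [0.5201, 0.0933, 0.0619])]
stub_tip [(0.96, [0.5304, 0.2131, 0.052])]
fence [(0.84, [0.5309, 0.2108, 0.0585])]
```

View pics/w2.png

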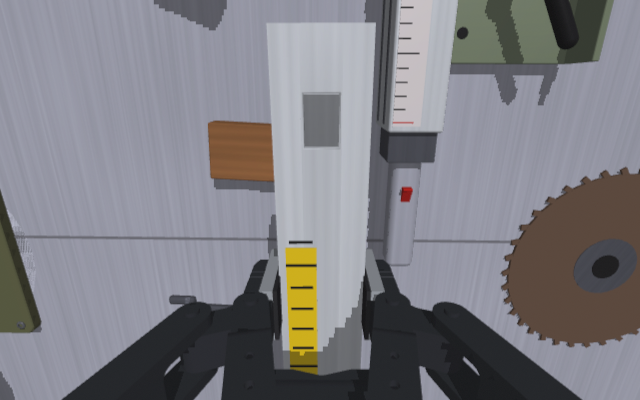

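The tube is gripped straight, with its mouth edge at (267–376, 23) and the hole at (321,120). Beside it are the fence top with its scale (390–457, 0–130), the dark block with its shoulder at about (407,163), the button at (406,194) and the stub tip at about (398,265).

```bash
python3 - <<'E'
from h import *
im=cv2.imread('pics/w2.png').astype(float)
def peaks(g,lo,hi,th=9):
    d=np.diff(cv2.GaussianBlur(g.reshape(1,-1),(0,0),1.0).ravel());out=[]
    for k in range(lo,hi):
        if abs(d[k])>th and abs(d[k])>=abs(d[k-1]) and abs(d[k])>abs(d[k+1]): out.append((k+.5,int(d[k])))
    return out
for v in [5,25,45,65,85,105,125,145,175,210,225,240,255]:
    print(v,peaks(im[v-1:v+2].mean((0,2)),376,470))
print('tube')
for v in [30,60,90,160,200,230]: print(v,peaks(im[v-1:v+2].mean((0,2)),255,385))
for u in [400,410]: print(u,peaks(im[:,u-1:u+2].mean((1,2)),120,300))
E
```

```text
5 [(382.5, -13), (384.5, 10), (388.5, -11), (391.5, 13), (396.5, 27), (457.5, -23)]
25 [(381.5, -13), (383.5, 10), (387.5, -11), (390.5, 12), (395.5, 26), (454.5, -23)]
45 [(379.5, -12), (382.5, 11), (386.5, -12), (389.5, 11), (394.5, 25), (452.5, -27)]
65 [(378.5, -13), (381.5, 12), (385.5, -11), (387.5, 12), (392.5, 26), (450.5, -28)]
85 [(377.5, -12), (380.5, 11), (384.5, -11), (386.5, 13), (391.5, 25)]
105 [(376.5, -12), (379.5, 11), (382.5, -10), (385.5, 12), (390.5, 24)]
125 [(388.5, 25)]
145 [(379.5, -19), (387.5, 10), (435.5, 26)]
175 [(392.5, 13)]
210 [(390.5, 11)]
225 [(388.5, 12)]
240 [(387.5, 12)]
255 [(386.5, 13)]
tube
30 [(266.5, 11), (375.5, -31), (380.5, -13), (383.5, 12)]
60 [(267.5, 10), (373.5, -30), (379.5, -13), (381.5, 10)]
90 [(269.5, 11), (372.5, -34), (377.5, -12), (380.5, 10), (383.5, -10)]
160 [(272.5, 29), (369.5, -33), (384.5, -12)]
200 [(274.5, 9), (368.5, -23)]
230 [(268.5, -22), (276.5, 29), (367.5, -23)]
400 [(120.5, -14), (123.5, 16), (131.5, -36), (167.5, 20), (189.5, -12), (194.5, 10), (201.5, 13), (263.5, -10), (266.5, 12), (292.5, -27)]
410 [(120.5, -14), (123.5, 16), (131.5, -37), (167.5, 20), (186.5, -23), (199.5, 9)]
```

```bash
python3 - <<'E'
import cv2
im=cv2.imread('pics/w2.png')[125:280,370:470]
cv2.imwrite('pics/crop2.png',cv2.resize(im,None,fx=3.8,fy=3.8,interpolation=cv2.INTER_CUBIC))
E
```

```text
(no output)
```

View pics/crop2.png

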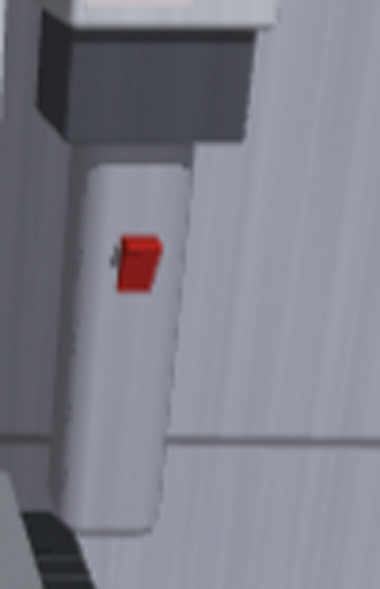

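The crop shows the stub's right silhouette running from (193,155) to (160,525), the tip edge at about row 533, the shoulder foot at about row 142, and the button's top ridge spanning (121–162, 238).

```bash
cat > m.py <<'E'
from h import *
E=np.load('E2.npy');o,p,M=state()
W=lambda u,v,z:ray('wrist',u,v,z,E)
C=lambda u,v,z:W(370+(u+.5)/3.8-.5,125+(v+.5)/3.8-.5,z)
print('cam',E[:3,3])
# right silhouette: tangent to circle r6 centred (cx+7, .052)
cam=E[:3,3]
for u,v in [(193,155),(185,245),(176,345),(164,480)]:
    a=C(u,v,.052);d=(a-cam); # in x-z plane
    ang=np.hypot(d[0],d[2]); off=.006*ang/abs(d[2])
    print('stub centre from right sil', a[0]-off-.007, 'y',a[1])
print('button ridge x',(C(121,238,.0654)+C(162,238,.0654))/2,'block top',C(72,30,.065),C(257,32,.065))
print('block bottom-shoulder top edge',C(70,141,.065),C(245,141,.065), 'button y foot',C(133,291,.058))
print('tip',C(108,533,.045),C(108,533,.052))
for v,l,r in [(5,397,458),(25,396,455),(45,395,453),(65,393,451),(105,391,446),(125,389,442.3)]:
    print('fence top',v,W(l-6,v,.072),W(l,v,.072),W(r,v,.072))
D=lambda q:M.T@(q-p)
for v,l,r in [(30,267,376),(90,270,373),(160,273,370),(200,275,369)]:
    z=p[2]+.028;a=W(l,v,z);b=W(r,v,z);print('tube',D(a),D(b),D((a+b)/2))
print('mouth',D(W(321,23,p[2]+.028)),'hole',D(W(321.5,120,p[2]+.028)))
E
python3 m.py
```

```text
cam [0.44289394 0.18348943 0.33803664]
stub centre from right sil 0.5177218132178629 y 0.1183
stub centre from right sil 0.5181193381345093 y 0.0965
stub centre from right sil 0.5186162298961438 y 0.071
stub centre from right sil 0.5193118515544783 y 0.0343
button ridge x [0.51725 0.10215 0.0654 ] block top [0.4981 0.1483 0.065 ] [0.5378 0.1484 0.065 ]
block bottom-shoulder top edge [0.4995 0.1241 0.065 ] [0.5381 0.1246 0.065 ] button y foot [0.5185 0.0869 0.058 ]
tip [0.5216 0.0149 0.045 ] [0.5197 0.0189 0.052 ]
fence top 5 [0.4916 0.2385 0.072 ] [0.4959 0.2386 0.072 ] [0.5391 0.239  0.072 ]
fence top 25 [0.4919 0.2258 0.072 ] [0.4962 0.2258 0.072 ] [0.5387 0.2263 0.072 ]
fence top 45 [0.4922 0.2127 0.072 ] [0.4966 0.2127 0.072 ] [0.5391 0.2132 0.072 ]
fence top 65 [0.4917 0.199  0.072 ] [0.4962 0.1991 0.072 ] [0.5395 0.1996 0.072 ]
fence top 105 [0.4923 0.1703 0.072 ] [0.497  0.1703 0.072 ] [0.5395 0.1708 0.072 ]
fence top 125 [0.4919 0.1551 0.072 ] [0.4966 0.1551 0.072 ] [0.5386 0.1556 0.072 ]
tube [ 0.09913414 -0.01837007 -0.02802989] [ 0.09914985  0.01563228 -0.02803394] [ 0.099142   -0.00136889 -0.02803191]
tube [ 0.08133302 -0.01837125 -0.02802805] [ 0.08134986  0.0155311  -0.02803209] [ 0.08134144 -0.00142008 -0.02803007]
tube [ 0.05793225 -0.01843573 -0.02802563] [ 0.05794683  0.01566661 -0.02802969] [ 0.05793954 -0.00138456 -0.02802766]
tube [ 0.04303095 -0.01840415 -0.02802409] [ 0.04304213  0.01599818 -0.0280282 ] [ 0.04303654 -0.00120298 -0.02802614]
mouth [ 0.10114413 -0.00154628 -0.0280321 ] hole [ 0.07174036 -0.00137859 -0.02802909]
```

>>> {"api": "carry_out", "payload": {"targets": [[-1,[-3.1,1.03,0],[0,0,-0.2]],[-1,[-3.1,1.03,0],[0,0,0]],[-1,[-3.1,1.03,0],[0,0,0]],[-1,[-3.1,1.03,0],[0,0,0]],[-1,[-3.1,1.03,0],[0,0,0]],[-1,[-3.1,1.03,0],[0,0,0]],[-1,[-3.1,1.03,0],[0,0,0]],[-1,[0,0,0],[0,0,0]],[-1,[0,0,3],[0,0,0]],[-1,[0,0,3],[0,0,0]],[-1,[0,0,3],[0,0,0]],[-1,[0,0,3],[0,0,0]],[-1,[0,0,2.5],[0,0,0]],[-1,[0,0,1.4],[0,0,0]],[-1,[0,0,0],[0,0,0]],[-1,[0,0,0],[0,0,0]],[-1,[0,0,0],[0,0,0]],[-1,[0,0,0],[0,0,0]]]}}

```text
time: 10.3
ee_pos: [0.5211, -0.1144, 0.0371]
orientation: [0.001, 0.701, 0.713, 0.0]
force: [1.0, 0.6, -3.6]
finger_gap: 0.0328
grip_force: 60.5
```

```bash
python3 - <<'E'
from h import *
o,p,M=state();print(p,M.round(4),o['time'],o['force'],o['wrist_torque'])
E
```

```text
[ 0.52109144 -0.114442    0.03709374] [[-1.590e-02  9.999e-01  1.500e-03]
 [ 9.999e-01  1.590e-02 -5.000e-04]
 [-5.000e-04  1.500e-03 -1.000e+00]] 10.3 [ 0.98238373  0.62559081 -3.6224675 ] [0.00030237 0.02880172 0.04131326]
```

>>> {"api": "carry_out", "payload": {"targets": [[-1,[1,0.12,0.27],[0,0,0]],[-1,[1,0,0],[0,0,0]],[-1,[0.2,0,0],[0,0,0]],[-1,[0,0,0],[0,0,0]],[-1,[0,0,0],[0,0,0]]]}}

```text
time: 10.92
ee_pos: [0.5215, -0.0923, 0.0336]
orientation: [0.0, 0.701, 0.713, -0.0]
force: [-0.4, -0.1, -3.3]
finger_gap: 0.0331
grip_force: 60.5
```

```bash
python3 - <<'E'
from h import *
o,p,M=state();print(p,o['force'],o['wrist_torque'])
im=cap('wrist','w3.png')[0:110,220:420]
cv2.imwrite('pics/crop3.png',cv2.resize(im[:,:,::-1],None,fx=4,fy=4,interpolation=cv2.INTER_CUBIC))
E
```

```text
[ 0.5215115  -0.09231974  0.03362578] [-0.35256147 -0.14134467 -3.25933836] [ 0.01760446 -0.03571644 -0.01516559]
```

View pics/crop3.png

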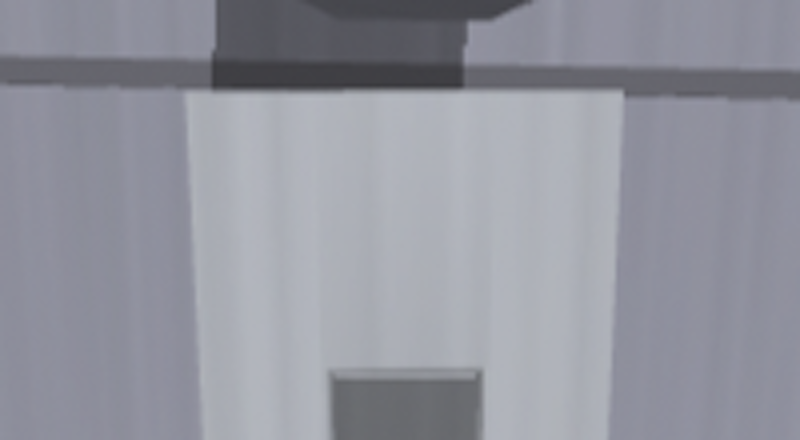

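The crop shows the tube mouth's top edge from 186 to 624 (centre 405) and the stub's dark tip above it centred at about 414. The stub is therefore about 0.8 mm to the right of the mouth, so I'll shift that way and advance gently.

>>> {"api": "carry_out", "payload": {"targets": [[-1,[0,0.08,-0.07],[0,0,0]],[-1,[0,0,0],[0,0,0]],[-1,[0.3,0,0],[0,0,0]],[-1,[0.3,0,0],[0,0,0]],[-1,[0.3,0,0],[0,0,0]],[-1,[0.3,0,0],[0,0,0]],[-1,[0.3,0,0],[0,0,0]],[-1,[0,0,0],[0,0,0]]]}}

```text
time: 11.98
ee_pos: [0.5219, -0.0769, 0.0343]
orientation: [-0.0, 0.701, 0.713, -0.0]
force: [-0.0, 0.2, -3.7]
finger_gap: 0.0333
grip_force: 60.5
```

```bash
cat > s.py <<'E'
from h import *
o,p,M=state();print(p.round(4),(M.T@o['force']).round(2),o['wrist_torque'].round(2),o['time'],M[:,0].round(4))
E
python3 s.py
```

```text
[ 0.5219 -0.0769  0.0343] [ 0.16 -0.04  3.66] [ 0.04 -0.01  0.  ] 11.975 [-1.640e-02  9.999e-01  1.000e-04]
```

>>> {"api": "carry_out", "payload": {"targets": [[-1,[0.4,0,0],[0,0,0]],[-1,[0.4,0,0],[0,0,0]],[-1,[0.4,0,0],[0,0,0]],[-1,[0.4,0,0],[0,0,0]],[-1,[0.4,0,0],[0,0,0]],[-1,[0,0,0],[0,0,0]]]}}

```text
time: 12.72
ee_pos: [0.5216, -0.0569, 0.0343]
orientation: [-0.0, 0.701, 0.713, -0.0]
force: [-0.1, 0.4, -2.9]
finger_gap: 0.0329
grip_force: 60.5
```

```bash
python3 s.py
```

```text
[ 0.5216 -0.0569  0.0343] [ 0.41 -0.06  2.85] [ 0.03 -0.04 -0.04] 12.725 [-0.0164  0.9999  0.    ]
```

>>> {"api": "carry_out", "payload": {"targets": [[-1,[0.4,0,0],[0,0,0]],[-1,[0.4,0,0],[0,0,0]],[-1,[0.4,0,0],[0,0,0]],[-1,[0.4,0,0],[0,0,0]],[-1,[0.4,0,0],[0,0,0]],[-1,[0,0,0],[0,0,0]]]}}

```text
time: 13.48
ee_pos: [0.5213, -0.0369, 0.0343]
orientation: [-0.0, 0.701, 0.713, -0.0]
force: [1.3, 0.3, -2.8]
finger_gap: 0.0334
grip_force: 60.5
```

```bash
python3 s.py
```

```text
[ 0.5213 -0.0369  0.0343] [0.29 1.33 2.85] [0.05 0.04 0.  ] 13.475 [-0.0164  0.9999  0.    ]
```

>>> {"api": "carry_out", "payload": {"targets": [[-1,[0.4,0,0],[0,0,0]],[-1,[0.4,0,0],[0,0,0]],[-1,[0.4,0,0],[0,0,0]],[-1,[0.3,0,0],[0,0,0]],[-1,[0,0,0],[0,0,0]]]}}

```text
time: 14.1
ee_pos: [0.5211, -0.022, 0.0343]
orientation: [-0.0, 0.701, 0.713, -0.0]
force: [0.1, -0.4, -2.9]
finger_gap: 0.0332
grip_force: 60.5
```

```bash
python3 s.py
```

```text
[ 0.5211 -0.022   0.0343] [-0.38  0.06  2.86] [0.03 0.01 0.  ] 14.1 [-0.0163  0.9999  0.    ]
```

Next comes the button, so I'll use smaller steps.

>>> {"api": "carry_out", "payload": {"targets": [[-1,[0.2,0,0],[0,0,0]],[-1,[0.2,0,0],[0,0,0]],[-1,[0.2,0,0],[0,0,0]],[-1,[0.2,0,0],[0,0,0]],[-1,[0.2,0,0],[0,0,0]]]}}

```text
time: 14.72
ee_pos: [0.521, -0.0122, 0.0343]
orientation: [0.0, 0.701, 0.713, 0.0]
force: [-0.5, -0.4, -1.9]
finger_gap: 0.0334
grip_force: 60.5
```

```bash
python3 s.py
```

```text
[ 0.521  -0.0122  0.0343] [-0.4  -0.52  1.92] [-0.11 -0.05  0.07] 14.725 [-0.016   0.9999 -0.    ]
```

>>> {"api": "carry_out", "payload": {"targets": [[-1,[0.2,0,0],[0,0,0]],[-1,[0.2,0,0],[0,0,0]],[-1,[0.2,0,0],[0,0,0]],[-1,[0,0,0],[0,0,0]]]}}

```text
time: 15.22
ee_pos: [0.5214, -0.0065, 0.0347]
orientation: [0.001, 0.701, 0.713, 0.0]
force: [-0.4, -3.5, -0.3]
finger_gap: 0.0332
grip_force: 60.9
```

```bash
python3 s.py
```

```text
[ 0.5214 -0.0065  0.0347] [-3.51 -0.41  0.34] [-0.23 -0.04 -0.03] 15.225 [-1.590e-02  9.999e-01 -4.000e-04]
```

>>> {"api": "carry_out", "payload": {"targets": [[-1,[0.2,0,0],[0,0,0]],[-1,[0.2,0,0],[0,0,0]],[-1,[0.2,0,0],[0,0,0]],[-1,[0,0,0],[0,0,0]]]}}

```text
time: 15.72
ee_pos: [0.5212, 0.0003, 0.0346]
orientation: [-0.0, 0.702, 0.712, 0.001]
force: [0.3, -0.1, 1.1]
finger_gap: 0.0327
grip_force: 61.1
```

```bash
python3 s.py
```

```text
[5.212e-01 3.000e-04 3.460e-02] [-0.13  0.29 -1.11] [ 0.33 -0.04 -0.03] 15.725 [-0.0151  0.9999  0.001 ]
```

>>> {"api": "carry_out", "payload": {"targets": [[-1,[0.2,0,0],[0,0,0]],[-1,[0.2,0,0],[0,0,0]],[-1,[0.2,0,0],[0,0,0]],[-1,[0,0,0],[0,0,0]]]}}

```text
time: 16.23
ee_pos: [0.5205, 0.0063, 0.0343]
orientation: [-0.0, 0.701, 0.713, 0.0]
force: [1.1, 0.1, 1.0]
finger_gap: 0.0331
grip_force: 61.1
```

```bash
python3 s.py
```

```text
[0.5205 0.0063 0.0343] [ 0.04  1.12 -0.97] [ 0.34 -0.07  0.02] 16.225 [-1.590e-02  9.999e-01  6.000e-04]
```

>>> {"api": "carry_out", "payload": {"targets": [[-1,[0.2,0,0],[0,0,0]],[-1,[0.2,0,0],[0,0,0]],[-1,[0.2,0,0],[0,0,0]],[-1,[0,0,0],[0,0,0]]]}}

```text
time: 16.73
ee_pos: [0.5205, 0.0122, 0.0343]
orientation: [-0.0, 0.701, 0.713, 0.0]
force: [0.5, -1.0, 2.0]
finger_gap: 0.0331
grip_force: 61.1
```

```bash
python3 s.py
```

```text
[0.5205 0.0122 0.0343] [-1.02  0.47 -2.04] [0.36 0.01 0.01] 16.725 [-1.580e-02  9.999e-01  5.000e-04]
```

>>> {"api": "carry_out", "payload": {"targets": [[-1,[0.1,0,0],[0,0,0]],[-1,[0.1,0,0],[0,0,0]],[-1,[0,0,0],[0,0,0]]]}}

```text
time: 17.1
ee_pos: [0.5205, 0.0138, 0.0343]
orientation: [-0.0, 0.701, 0.713, 0.0]
force: [0.1, -2.7, 1.6]
finger_gap: 0.0327
grip_force: 61.1
```

```bash
python3 s.py
```

```text
[0.5205 0.0138 0.0343] [-2.69  0.03 -1.56] [ 0.12  0.03 -0.  ] 17.1 [-1.590e-02  9.999e-01  1.000e-04]
```

>>> {"api": "carry_out", "payload": {"targets": [[-1,[0.1,0,0],[0,0,0]],[-1,[0.1,0,0],[0,0,0]],[-1,[0,0,0],[0,0,0]]]}}

```text
time: 17.48
ee_pos: [0.5205, 0.016, 0.0343]
orientation: [-0.0, 0.701, 0.713, 0.0]
force: [-0.3, -1.7, 0.6]
finger_gap: 0.0328
grip_force: 61.1
```

```bash
python3 s.py
```

```text
[0.5205 0.016  0.0343] [-1.72 -0.29 -0.6 ] [ 0.11 -0.03 -0.  ] 17.475 [-1.590e-02  9.999e-01  3.000e-04]
```

>>> {"api": "carry_out", "payload": {"targets": [[-1,[0.1,0,0],[0,0,0]],[-1,[0,0,0],[0,0,0]]]}}

```text
time: 17.73
ee_pos: [0.5205, 0.0169, 0.0343]
orientation: [-0.0, 0.701, 0.713, 0.0]
force: [0.4, -1.7, 1.0]
finger_gap: 0.0331
grip_force: 61.1
```

```bash
python3 s.py
```

```text
[0.5205 0.0169 0.0343] [-1.68  0.38 -0.98] [0.11 0.03 0.  ] 17.725 [-1.590e-02  9.999e-01  1.000e-04]
```

>>> {"api": "carry_out", "payload": {"targets": [[-1,[0.1,0,0],[0,0,0]],[-1,[0,0,0],[0,0,0]]]}}

```text
time: 17.98
ee_pos: [0.5205, 0.0179, 0.0343]
orientation: [-0.0, 0.701, 0.713, 0.0]
force: [0.0, -1.7, 1.5]
finger_gap: 0.0329
grip_force: 61.1
```

>>> {"api": "carry_out", "payload": {"targets": [[-1,[0.1,0,0],[0,0,0]],[-1,[0,0,0],[0,0,0]]]}}

```text
time: 18.23
ee_pos: [0.5204, 0.0189, 0.0343]
orientation: [-0.0, 0.701, 0.713, 0.0]
force: [-0.6, -1.8, 0.3]
finger_gap: 0.0329
grip_force: 61.1
```

```bash
python3 s.py
```

```text
[0.5204 0.0189 0.0343] [-1.77 -0.61 -0.3 ] [ 0.14 -0.03  0.01] 18.225 [-1.590e-02  9.999e-01  3.000e-04]
```

>>> {"api": "carry_out", "payload": {"targets": [[-1,[0.1,0,0],[0,0,0]],[-1,[0,0,0],[0,0,0]]]}}

```text
time: 18.48
ee_pos: [0.5202, 0.0203, 0.034]
orientation: [-0.0, 0.702, 0.713, 0.0]
force: [1.5, 1.7, -2.5]
finger_gap: 0.033
grip_force: 60.6
```

>>> {"api": "carry_out", "payload": {"targets": [[-1,[0.1,0,0],[0,0,0]],[-1,[0,0,0],[0,0,0]]]}}

```text
time: 18.73
ee_pos: [0.5203, 0.0208, 0.034]
orientation: [-0.0, 0.701, 0.713, -0.0]
force: [0.5, 0.3, -4.2]
finger_gap: 0.0332
grip_force: 60.6
```

```bash
python3 - <<'E'
from h import *
o,p,M=state();print(p,(M.T@o['force']).round(2),o['wrist_torque'].round(2))
im=cap('wrist','w4.png')[0:150,220:420]
print(find('wrist','button'))
cv2.imwrite('pics/crop4.png',cv2.resize(im[:,:,::-1],None,fx=4,fy=4,interpolation=cv2.INTER_CUBIC))
E
```

```text
[0.52027012 0.02084279 0.0340338 ] [0.31 0.55 4.17] [ 0.03 -0.14 -0.06]
[(0.62, [0.5199, 0.0943, 0.0628])]
```

View pics/crop4.png

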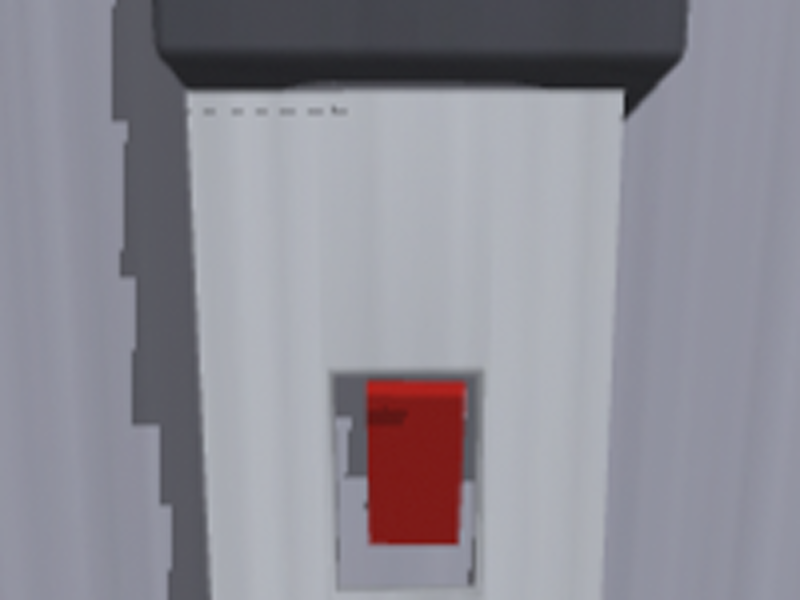

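The button has popped up through the hole, at about (415,460), with a small gap left to the shoulder. I'll push on in half-millimetre steps until it touches.

>>> {"api": "carry_out", "payload": {"targets": [[-1,[0.05,0,0],[0,0,0]],[-1,[0,0,0],[0,0,0]]]}}

```text
time: 19.08
ee_pos: [0.5203, 0.0212, 0.0343]
orientation: [-0.0, 0.701, 0.713, -0.0]
force: [-0.4, -0.2, -3.5]
finger_gap: 0.0333
grip_force: 60.6
```

>>> {"api": "carry_out", "payload": {"targets": [[-1,[0.05,0,0],[0,0,0]],[-1,[0,0,0],[0,0,0]]]}}

```text
time: 19.32
ee_pos: [0.5203, 0.0218, 0.0343]
orientation: [-0.0, 0.701, 0.713, -0.0]
force: [0.2, 0.8, -2.9]
finger_gap: 0.0331
grip_force: 60.6
```

>>> {"api": "carry_out", "payload": {"targets": [[-1,[0.05,0,0],[0,0,0]],[-1,[0,0,0],[0,0,0]]]}}

```text
time: 19.58
ee_pos: [0.5203, 0.0222, 0.0343]
orientation: [0.0, 0.701, 0.713, -0.0]
force: [0.2, -1.0, -3.3]
finger_gap: 0.0332
grip_force: 60.6
```

>>> {"api": "carry_out", "payload": {"targets": [[-1,[0.05,0,0],[0,0,0]],[-1,[0,0,0],[0,0,0]]]}}

```text
time: 19.82
ee_pos: [0.5203, 0.0222, 0.0343]
orientation: [0.0, 0.701, 0.713, -0.0]
force: [0.5, -4.0, -2.6]
finger_gap: 0.0331
grip_force: 60.6
```

>>> {"api": "carry_out", "payload": {"targets": [[-1,[0.03,0,0],[0,0,0]],[-1,[0,0,0],[0,0,0]]]}}

```text
time: 20.08
ee_pos: [0.5203, 0.0222, 0.0344]
orientation: [0.0, 0.701, 0.713, -0.0]
force: [0.4, -5.7, -2.5]
finger_gap: 0.0331
grip_force: 60.6
```

The tube is against the shoulder: the position holds at y = 0.0222 m while the force builds to 5.7 N. I'll release and lift away.

>>> {"api": "carry_out", "payload": {"targets": [[-1,[0.03,0,0],[0,0,0]],[-1,[0,0,0],[0,0,0]],[-1,[-0.03,0,0],[0,0,0]],[0.3,[0,0,0],[0,0,0]],[0.3,[0,0,0],[0,0,0]],[0.5,[0,0,0],[0,0,0]],[0.7,[0,0,0],[0,0,0]],[0.7,[0,0,0],[0,0,0]],[0.7,[0,0,0],[0,0,0]],[0.7,[0,0,0],[0,0,0]],[0.7,[0,0,-1],[0,0,0]],[0.7,[0,0,-3],[0,0,0]],[0.7,[0,0,-3],[0,0,0]],[0.7,[0,0,-3],[0,0,0]],[0.7,[0,0,-2],[0,0,0]],[0.7,[0,0,0],[0,0,0]],[0.7,[0,0,0],[0,0,0]],[0.7,[0,0,0],[0,0,0]]]}}

```text
time: 22.32
ee_pos: [0.5194, 0.0231, 0.1532]
orientation: [-0.001, 0.701, 0.713, -0.001]
force: [-0.3, -0.5, -0.5]
finger_gap: 0.0729
grip_force: 0.0
```

```bash
python3 - <<'E'
from h import *
im=cap('wrist','w5.png')
for q in ['button','tube_hole']: print(find('wrist',q))
i=im[0:290,160:520]
cv2.imwrite('pics/crop5.png',cv2.resize(i[:,:,::-1],None,fx=2,fy=2,interpolation=cv2.INTER_CUBIC))
E
```

```text
[(0.52, [0.5231, 0.0958, 0.0601])]
[(0.69, [0.518, 0.0402, 0.0576]), (0.56, [0.2353, -0.1569, 0.0289])]
```

View pics/crop5.png

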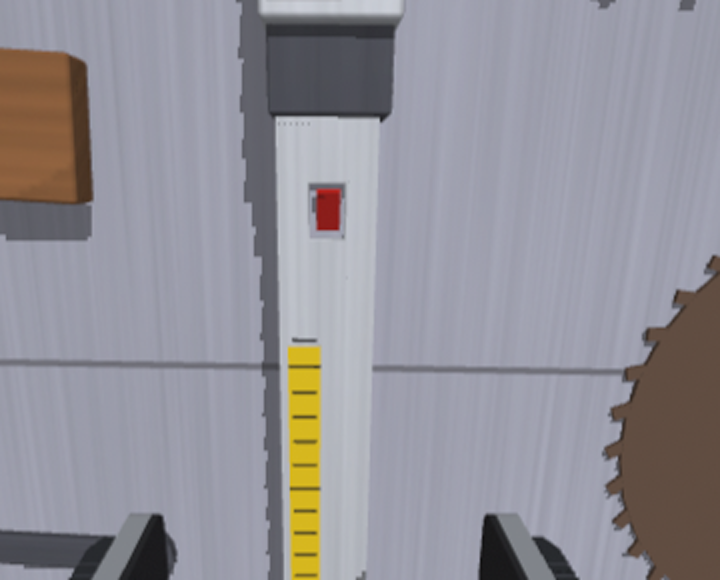

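The tube sits flush against the block (edge at about row 116) with the button up through the hole at (328,210), and the gripper is clear.

```bash
python3 -c "
from workcell import r
print(r.sign_off())"
```

```text
the job is handed in; nothing more can be done
None
```

The small silver tube is fully home on the stub, with the red button up through the hole. The push at the shoulder read about 6 N at the last check, well under 30 N. The tube is released, I did not touch the other things on the table, and I handed the job in at about 22 s.

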